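# Snap the lid shut on the glaze tub

## Task

The lid lies loose on the white glaze tub: press down each of the four raised sections of its grey rim with your fingertips, one after another, until every section has clicked fully shut. Pick nothing up: the tub stays standing where it is, the little test bowl stays upright in the middle of the lid, and the other things on the table are left alone.

Things in the scene. Friction and masses are not known exactly. Their poses are not given: they have to be found in the camera images.
- tub: White round plastic glaze tub, heavy (3 kg), loose on the table, wall 188 mm across, 133 mm high over the raised lid rim. Origin: centre of its underside; z up. A thin wire handle hangs flat against the wall, below the rim. Around the lid's middle panel runs a grey rim ring (radius 72 to 98 mm) cut by four notches (about 18 mm wide) into four equal sections, centred on the tub's own +x, +y, -x and -y.
- section0_top (a point): Middle of the upper face of the rim section on the tub's +x side (85 mm from the tub's axis); the face is level, 26 mm wide radially, about 78 degrees of arc long. It moves with the section: 133 mm above the tub's underside when raised, 124 mm when shut.
- section0 (a joint): How far that section (tub's +x side) is pressed down, in m: 0 raised, 0.009 fully shut. Snap action: straight down, it resists with up to about 9 N, passes over-centre at half travel and then snaps to its stop and stays; let go before half travel, it springs up again.
- section1_top (a point): Middle of the upper face of the rim section on the tub's +y side (85 mm from the tub's axis); the face is level, 26 mm wide radially, about 78 degrees of arc long. It moves with the section: 133 mm above the tub's underside when raised, 124 mm when shut.
- section1 (a joint): How far that section (tub's +y side) is pressed down, in m: 0 raised, 0.009 fully shut. Snap action: straight down, it resists with up to about 9 N, passes over-centre at half travel and then snaps to its stop and stays; let go before half travel, it springs up again.
- section2_top (a point): Middle of the upper face of the rim section on the tub's -x side (85 mm from the tub's axis); the face is level, 26 mm wide radially, about 78 degrees of arc long. It moves with the section: 133 mm above the tub's underside when raised, 124 mm when shut.
- section2 (a joint): How far that section (tub's -x side) is pressed down, in m: 0 raised, 0.009 fully shut. Snap action: straight down, it resists with up to about 9 N, passes over-centre at half travel and then snaps to its stop and stays; let go before half travel, it springs up again.
- section3_top (a point): Middle of the upper face of the rim section on the tub's -y side (85 mm from the tub's axis); the face is level, 26 mm wide radially, about 78 degrees of arc long. It moves with the section: 133 mm above the tub's underside when raised, 124 mm when shut.
- section3 (a joint): How far that section (tub's -y side) is pressed down, in m: 0 raised, 0.009 fully shut. Snap action: straight down, it resists with up to about 9 N, passes over-centre at half travel and then snaps to its stop and stays; let go before half travel, it springs up again.
- lid_middle (a point): Centre of the upper face of the lid's recessed middle panel (140 mm across), 116 mm above the tub's underside, where the test bowl stands.
- test_bowl: Small blue glazed test bowl, loose, 60 mm across and 35 mm high, standing near the middle of the lid panel. Origin: centre of its underside. A bystander.
- small_pot: Small belly pot 72 mm across, 65 mm high, loose on the table beside the tub. Origin: centre of its underside. A bystander.
- kiln_prop: Short terracotta tube (kiln prop) 44 mm across, 60 mm high, standing loose beside the tub. Origin: centre of its underside. A bystander.
- brush: Glaze brush about 170 mm long lying on the table beside the tub, along its own x. A bystander.
- belly_pot: Glazed belly pot 120 mm across, 105 mm high, loose, on the left of the table. Origin: centre of its underside. A bystander.
- stain_jar: Closed jar 64 mm across, 85 mm high, loose, on the right of the table. Origin: centre of its underside. A bystander.
- scraper: Scraper about 200 mm long lying on the right of the table, along its own x. A bystander.
Mind the look-alikes: they are no part of the job. Leave any orange or yellow look-alike of the tub alone.

How it is judged:
By the outcome, as a careful person would: the job done as asked, in the order asked, and still so for the second after the job is handed in, with the robot touching nothing.
It also fails if it takes over 40 s, if anything falls off the work surface, if the arm or the gripper's body presses on something with over 40 N, if the wrist force passes 120 N, or if a joint passes its speed limit or range.

## Robot

A 6-joint arm with a two-finger parallel gripper is mounted at the origin on the work surface. World frame = base frame: x ahead of the robot, y to its left, z up, the work surface at z = 0. Lengths are in m, angles in rad, forces in N, time in s.
With the tool pointing down it reaches from about 0.275 to 0.825 m from the base axis. Payload 4.9 kg.
Tool frame: the origin (TCP) lies at the centre of the arm's flange, where the gripper is bolted on; the fingertips stand 173 mm ahead of it and the grasp point (between the pads) lies 155 mm ahead of it (r.grip_point_offset is the z of the grasp point in the tool frame, in m); z points along the fingers, x is the direction in which the jaws open and shut, and the axes are right-handed (so a half turn about z gives the same grasp; the last joint's range is limited). The gripper opens to 85 mm and grips with 20 to 120 N. Pads are 22 mm wide; open, the fingers measure 114 mm over their backs; the gripper's body (76 mm by 85 mm) begins 54 mm behind the grasp point. The pads swing forward as they close: fully open they stand 13 mm farther back than shut.
Start: joints at [1.208, 0.326, -0.193, 1.052, 0, 1.437], TCP at [0.125, 0.536, 0.405] pointing down, gripper open.
Joint ranges: [-2.65, 2.65], [-0.97, 1.79], [-1.3, 1.35], [-1.93, 2.1], [-1.47, 1.37], [-3.14, 3.14]. Speed limits (rad/s): [2.57, 2.57, 3.14, 3.14, 3.14, 3.14].

## Interface

Orientations are given as a unit quaternion [x, y, z, w].
In Python, from station import r, camera, camera_params, ticket, spot_in, silhouettes gives the robot as it stands.
- The arm moves only by the tool carry_out, never from a script. Its argument "targets" is a list of rows, each a list of 3 entries, a list of its own where there are three numbers: the shift along the tool's x, y, z in m, then the turn, a rotation vector about the tool's x, y, z in degrees, then the opening, from -1 (shut) to 1 (fully open), so that 0 is half open. In form: [[[dx, dy, dz], [rx, ry, rz], hand], ...]. A call has 1 to 20 rows; each row shifts and turns the commanded pose from where the row before left it, along the tool's axes as they then stand; what a row does not reach is not made up. A row lasts 1/8 s, in which the tool goes at most 62.5 mm and 10.7 degrees, less where a joint would pass 70% of its speed; a pose out of reach is approached as far as the arm can. A call is refused whole if a number of a shift passes 0.0625 or a number of a turn 10.7, either way. A call with a gripper value outside its range is refused whole. The fingers move at their own pace and stop on an object; "grip_force" is the grip in N (left out, the last holds). Time passes only in rows, so rows that do not move let the fingers close. It gives the time, the measured TCP pose, the force and the opening at its end, in the units of the state.
- r.sense(): the state, without advancing time (a new reading comes with each control period).
- camera(name): name is "scene" or "top" or "wrist"; returns the picture (384x512x3 uint8, red, green, blue); there is no depth.
- camera_params(name): a dict with "fovy" (degrees; the focal length in pixels is half the picture's height over the tangent of half this angle, whatever the lens; pixels are square), "cx", "cy" (the principal point, pixels), "R" (3x3) and "t" (3): a world point X has camera coordinates R X + t. Camera axes: x right, y down, z forward; pixel columns grow to the right and rows downward; lengths in m; the calibration is good to about 2 mm. A picture is of the moment at which its call begins: read the wrist's pose just before it. camera_params takes no time and is no camera call; for the wrist camera it gives the pose at the moment of the call.
- ticket.close_job(): hands the job in, once; it reports no verdict.
Trained networks look in the newest picture that a camera, given by its name, has taken for a name from the list of things; names that differ only in an ending like _2 or _b are one class to them, and where a whole thing is asked for, a point or a joint stands for the part that bears it (a point fixed in the world has none). Each returns a list of dicts, best first, with "score" (0 to 1); they miss things now and then, are a little off and sometimes report something else, mostly with a low value. They report only what shows in the picture. A call takes as long as a camera call. They do not tell look-alikes from the thing itself.
- spot_in(camera, name): "centre" ([column, row] in pixels, amid what is visible of it).
- silhouettes(camera, name): "mask" (384x512 bool, what is visible of it) and "centre" ([column, row] in pixels, amid what is visible of it).
The state is a dict: "time": time; "qpos": joint angles; "qvel": joint speeds; "joint_torque": joint torques, N m; "tcp_pos": TCP position; "tool_rot": TCP orientation; "force": force on the tool from outside, world axes, zero at the start; "torque": the same for the moment, N m; "grip_width": opening from 0.0 (shut) to 1.0 (fully open).
Only numpy, scipy, OpenCV 4.12 (cv2) and the standard library are available. Lean on these libraries where they do the work, as an engineer would, in place of code of your own. Each camera call takes 0.05 s, during which the arm holds its last target.

## Working session

There is one attempt and no reset: what is moved stays moved. The work goes in short steps, Python scripts to look and compute and a tool call to move; the robot and the scene stay as the last step left them, time stands still between calls to the robot, and variables do not carry over. Pictures are saved under pics/ and viewed, and the job is handed in when it is done.

Besides the shell and the picture viewer there is one more tool, called after "Call:" by a JSON object that holds its "api" and its "payload". carry_out: Moves the arm, as the interface text tells. Its arguments: {"type":"object","properties":{"targets":{"type":"array","items":{"type":"array"}},"grip_force":{"type":"number"}},"required":["targets"]}

```bash
ls; mkdir -p pics; python3 - <<'E'
from station import *
import cv2
for n in ["scene","top"]:
    im=camera(n); cv2.imwrite(f"pics/{n}0.png",im[:,:,::-1]); p=camera_params(n); print(n,p)
    for k in ["tub","section0_top","test_bowl"]:
        print(k,[(round(s["score"],2),s["centre"]) for s in spot_in(n,k)])
print(r.sense())
E
```

```text
pics
scene {'fovy': 46.01664392932762, 'cx': 255.10747692366053, 'cy': 187.5318249613933, 'R': array([[ 0.51857911,  0.85498238,  0.00899084],
       [ 0.70661851, -0.42262287, -0.56752109],
       [-0.48142079,  0.30065767, -0.82330977]]), 't': array([-0.27245531, -0.29819735,  1.60857639])}
tub [(0.68, [212.1, 253.7]), (0.6, [190.1, 167.3]), (0.58, [296.3, 194.0])]
section0_top [(0.73, [266.6, 174.8]), (0.67, [303.3, 158.5]), (0.63, [165.2, 177.2]), (0.56, [237.0, 258.9])]
test_bowl [(0.78, [297.0, 172.9])]
top {'fovy': 47.18905094401415, 'cx': 260.989456769548, 'cy': 187.68301910897358, 'R': array([[ 0.02376373, -0.99960435, -0.01504727],
       [-0.98596229, -0.02094586, -0.16564915],
       [ 0.16526844,  0.01877248, -0.98606995]]), 't': array([0.00393489, 0.50480835, 1.29829799])}
tub [(0.93, [308.5, 250.6]), (0.74, [229.5, 167.6]), (0.63, [330.5, 148.7]), (0.42, [264.1, 206.1])]
section0_top [(0.84, [244.6, 188.0]), (0.7, [336.7, 238.6]), (0.7, [317.7, 120.1])]
test_bowl [(0.54, [224.5, 161.8])]
{'time': 0.4, 'qpos': array([ 1.20780495e+00,  3.26324937e-01, -1.92739092e-01,  1.05200051e+00,
        3.80338928e-05,  1.43656439e+00]), 'qvel': array([ 1.32187560e-05, -2.15892268e-03,  1.24428356e-03, -8.05809765e-04,
       -2.88951661e-04, -7.45160179e-04]), 'joint_torque': array([-1.17927058e-03, -4.42867541e+01,  2.62400955e+01,  5.37324086e-03,
       -2.47830367e-04, -2.96218708e-06]), 'tcp_pos': array([0.12471621, 0.53565015, 0.40455984]), 'tool_rot': array([ 7.83188814e-01,  6.21783936e-01, -1.24971796e-04,  5.22376602e-05]), 'force': array([ 0.07883555,  0.736576  , -0.00276516]), 'torque': array([-0.08792558,  0.03074479, -0.01494535]), 'grip_width': 0.9957319211353102}
```

View pics/scene0.png

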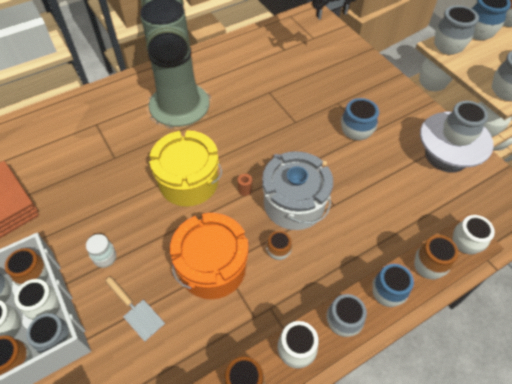

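View pics/top0.png

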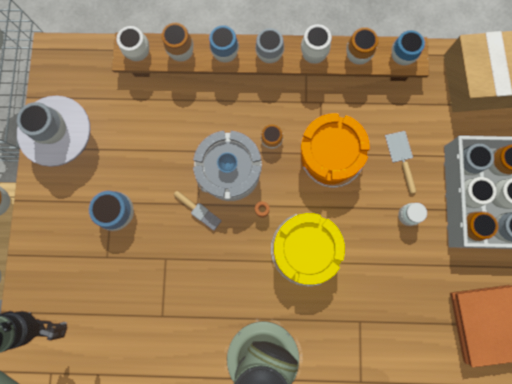

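```bash
python3 - <<'E'
import cv2
a=cv2.imread("pics/top0.png")[100:235,160:300]
b=cv2.imread("pics/scene0.png")[130:270,230:360]
cv2.imwrite("pics/crop_t.png",cv2.resize(a,None,fx=4,fy=4,interpolation=cv2.INTER_CUBIC))
cv2.imwrite("pics/crop_s.png",cv2.resize(b,None,fx=4,fy=4,interpolation=cv2.INTER_CUBIC))
E
```

```text
(no output)
```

View pics/crop_t.png

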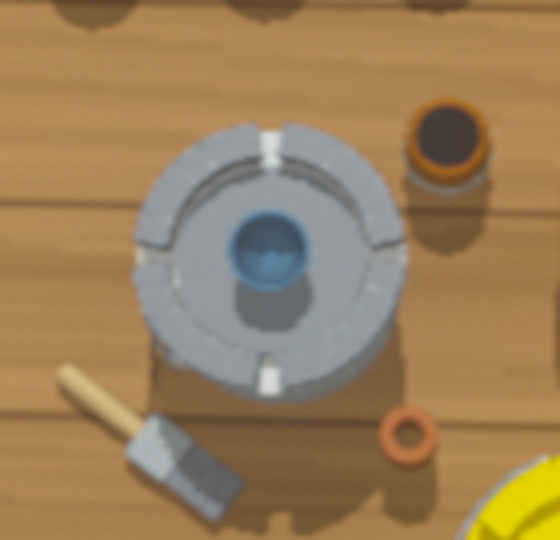

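View pics/crop_s.png

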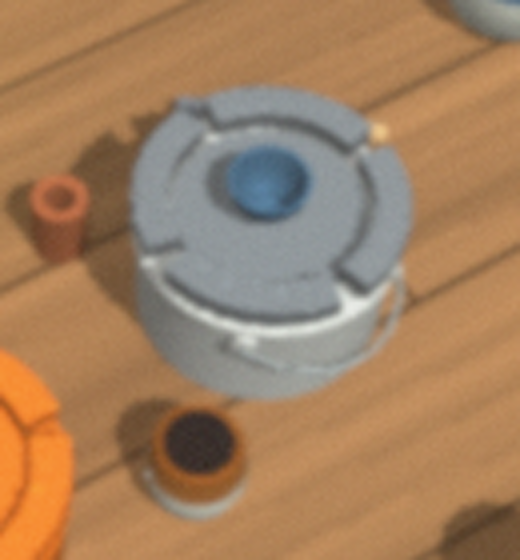

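The white-walled tub with the grey rim and the bowl, at top (228,165) and scene (297,190), is the target. The orange tub at top (335,148) and the yellow one at top (310,250) are look-alikes. The small pot, kiln prop and brush stand around the target. The four notches sit at about world ±x and ±y, so the sections are centred on the diagonals.

```bash
cat > h.py <<'E'
import numpy as np, cv2
from station import *
def K(p):
    f=192/np.tan(np.radians(p["fovy"]/2)); return f
def proj(p,X):
    X=np.atleast_2d(X); c=X@p["R"].T+p["t"]; f=K(p); return np.c_[p["cx"]+f*c[:,0]/c[:,2],p["cy"]+f*c[:,1]/c[:,2]]
def back(p,uv,z):
    d=np.array([(uv[0]-p["cx"])/K(p),(uv[1]-p["cy"])/K(p),1]); C=-p["R"].T@p["t"]; d=p["R"].T@d
    return C+d*(z-C[2])/d[2]
E
python3 - <<'E'
from h import *
from scipy.optimize import least_squares
pt,ps=camera_params("top"),camera_params("scene")
N={"t":(271,148),"l":(154,252),"r":(387,254),"b":(269,376)}
for k,v in N.items(): print(k,back(pt,(160+v[0]/4,100+v[1]/4),0.118).round(4))
# outline fit: silhouette of top ring, in both images
def ring(c,rr,z,n=360,a0=0):
    a=np.linspace(0,2*np.pi,n); return np.c_[c[0]+rr*np.cos(a),c[1]+rr*np.sin(a),np.full(n,z)]
M={}
for n,p in (("top",pt),("scene",ps)):
    im=camera(n); 
    hsv=cv2.cvtColor(im,cv2.COLOR_RGB2HSV).astype(int)
    g=((hsv[...,1]<75)&(hsv[...,2]>90))
    c0=proj(p,[[0.51,0.075,.1]])[0]
    yy,xx=np.mgrid[:384,:512]; g&=np.hypot(xx-c0[0],yy-c0[1])<50
    M[n]=(im,g,p)
# maximise IoU of tub silhouette (hull of ring at .133 + base circle r.094) filled
def iou(c):
    s=0
    for n,(im,g,p) in M.items():
        pts=np.vstack([proj(p,ring(c,.098,.133)),proj(p,ring(c,.098,.12)),proj(p,ring(c,.094,0))])
        m=np.zeros((384*4,512*4),np.uint8); cv2.fillConvexPoly(m,cv2.convexHull(np.round(pts*4+1.5).astype(np.int32)),1)
        m=cv2.resize(m.astype(np.float32),(512,384),interpolation=cv2.INTER_AREA)
        gg=cv2.morphologyEx(g.astype(np.uint8),cv2.MORPH_CLOSE,np.ones((15,15)))
        s+=np.minimum(m,gg).sum()/np.maximum(m,gg).sum()
    return s/2
best=max(((iou((x,y)),x,y) for x in np.arange(.45,.6,.004) for y in np.arange(.0,.15,.004)))
best=max(((iou((x,y)),x,y) for x in best[1]+np.arange(-.005,.006,.001) for y in best[2]+np.arange(-.005,.006,.001)))
print(best)
for n,(im,g,p) in M.items():
    o=cv2.resize(im[:,:,::-1],None,fx=4,fy=4,interpolation=cv2.INTER_CUBIC)
    for rr,z,col in ((.098,.133,(0,0,255)),(.072,.133,(0,0,255)),(.094,0,(0,255,0))):
        cv2.polylines(o,[np.round(proj(p,ring(best[1:],rr,z))*4+1.5).astype(np.int32)],True,col,1)
    c=(proj(p,[[best[1],best[2],.1]])[0]*4).astype(int)
    cv2.imwrite(f"pics/ov_{n}.png",o[c[1]-250:c[1]+250,c[0]-260:c[0]+260])
for k in ("kiln_prop","small_pot","brush","belly_pot"):
    for s in spot_in("top",k)[:1]: print(k,s["score"],back(pt,s["centre"],.05).round(3))
print(back(ps,spot_in("scene","test_bowl")[0]["centre"],.14), back(pt,spot_in("top","test_bowl")[0]["centre"],.14))
E
```

```text
t [0.6406 0.115  0.118 ]
l [0.5608 0.1973 0.118 ]
r [0.5627 0.0278 0.118 ]
b [0.4714 0.1103 0.118 ]
(np.float32(0.8149312), np.float64(0.553), np.float64(0.112))
kiln_prop 0.44 [0.451 0.005 0.05 ]
small_pot 0.9 [ 0.665 -0.022  0.05 ]
brush 0.64 [0.424 0.188 0.05 ]
belly_pot 0.65 [0.431 0.479 0.05 ]
[0.54890446 0.12242756 0.14      ] [0.55947032 0.11762644 0.14      ]
```

```bash
python3 -c "
import cv2,numpy as np
cv2.imwrite('pics/ov2.png',cv2.resize(np.hstack([cv2.imread('pics/ov_top.png'),cv2.imread('pics/ov_scene.png')]),(800,384)))"
```

```text
(no output)
```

View pics/ov2.png

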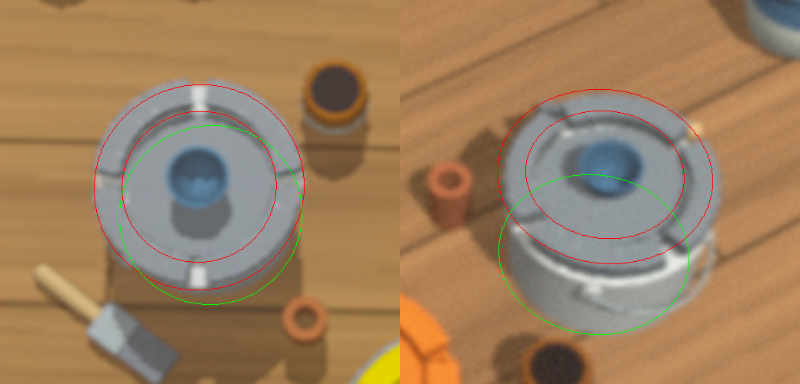

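Call:
{"api": "carry_out", "payload": {"targets": [[[-0.02, 0.034, 0], [0, 0, 0], -1], [[-0.0248, 0.041, 0], [0, 0, 0], -1], [[-0.0248, 0.041, 0], [0, 0, 0], -1], [[-0.0248, 0.041, 0], [0, 0, 0], -1], [[-0.0248, 0.041, 0], [0, 0, 0], -1], [[-0.0248, 0.041, 0], [0, 0, 0], -1], [[-0.0248, 0.041, 0], [0, 0, 0], -1], [[-0.0248, 0.041, 0], [0, 0, 0], -1], [[-0.0248, 0.041, 0], [0, 0, 0], -1], [[-0.0248, 0.041, 0], [0, 0, 0], -1], [[-0.0248, 0.041, 0], [0, 0, 0], -1], [[0, 0, 0], [0, 0, 0], -1], [[0, 0, 0], [0, 0, 0], -1]], "grip_force": 30}}

```text
time: 2.42
tcp_pos: [0.496, 0.1741, 0.4045]
tool_rot: [0.783, 0.622, -0.0, -0.0]
force: [0.1, -0.0, 0.7]
grip_width: -0.002
```

```bash
cat > look.py <<'E'
import sys
from h import *
s=r.sense(); print(s["time"],s["tcp_pos"].round(4),s["tool_rot"].round(4),s["force"].round(2),s["grip_width"])
t=sys.argv[1]
ims=[]
for n in ["top","scene","wrist"]:
    p=camera_params(n); im=camera(n)[:,:,::-1]
    if n!="wrist":
        c=proj(p,[[.557,.114,.13]])[0].round().astype(int); im=im[c[1]-60:c[1]+60,c[0]-55:c[0]+55]
        im=cv2.resize(im,None,fx=3.2,fy=3.2,interpolation=cv2.INTER_CUBIC)
        ims.append(im)
    else: cv2.imwrite(f"pics/{t}_w.png",im)
cv2.imwrite(f"pics/{t}.png",np.hstack(ims))
E
python3 look.py a
```

```text
2.425 [0.496  0.1741 0.4045] [ 7.833e-01  6.217e-01 -3.000e-04 -4.000e-04] [ 0.09 -0.03  0.69] -0.0019341193601404665
```

View pics/a.png

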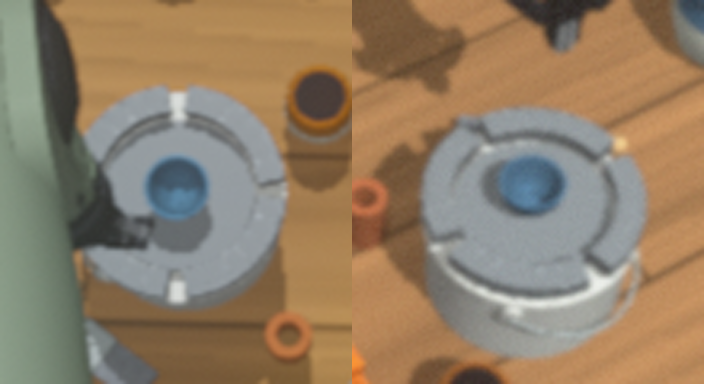

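View pics/a_w.png

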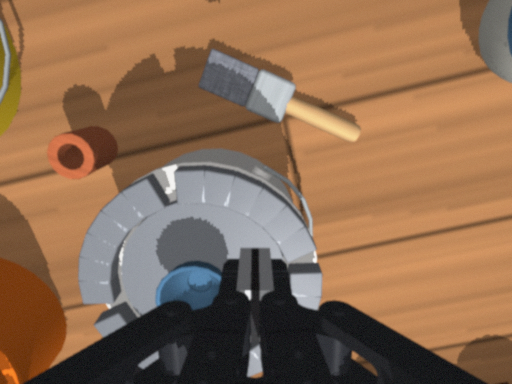

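The rim, three of its notches and the fingertips are visible in the wrist view (rim around (200,270)). I'll overlay the estimated centre there.

```bash
python3 - <<'E'
from h import *
im=cv2.imread("pics/a_w.png"); p=camera_params("wrist")
def ring(c,rr,z,n=360):
    a=np.linspace(0,2*np.pi,n); return np.c_[c[0]+rr*np.cos(a),c[1]+rr*np.sin(a),np.full(n,z)]
for c,col in (((.557,.114),(0,0,255)),((.562,.114),(0,255,0))):
    for rr in (.098,.072): cv2.polylines(im,[np.round(proj(p,ring(c,rr,.133))).astype(np.int32)],True,col,1)
    for s in ((-1,1),(1,1),(-1,-1),(1,-1)):
        q=proj(p,[[c[0]+.06*s[0],c[1]+.06*s[1],.133]])[0].astype(int); cv2.circle(im,tuple(map(int,q)),2,col,-1)
cv2.imwrite("pics/a_w2.png",im)
E
```

```text
(no output)
```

View pics/a_w2.png

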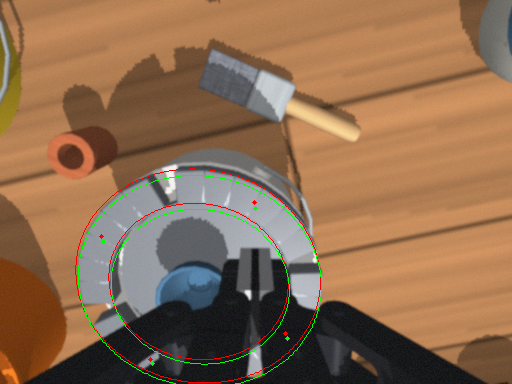

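Call:
{"api": "carry_out", "payload": {"targets": [[[0, 0.002, 0.02], [0, 0, 0], -1], [[0, 0, 0.03], [0, 0, 0], -1], [[0, 0, 0.025], [0, 0, 0], -1], [[0, 0, 0.015], [0, 0, 0], -1], [[0, 0, 0.006], [0, 0, 0], -1], [[0, 0, 0.003], [0, 0, 0], -1], [[0, 0, 0], [0, 0, 0], -1]]}}

```text
time: 3.45
tcp_pos: [0.4985, 0.1737, 0.3066]
tool_rot: [0.783, 0.622, 0.001, 0.0]
force: [0.2, -0.4, -0.2]
grip_width: 0.002
```

Call:
{"api": "carry_out", "payload": {"targets": [[[0, 0, 0.002], [0, 0, 0], -1], [[0, 0, 0], [0, 0, 0], -1]]}}

```text
time: 3.7
tcp_pos: [0.4986, 0.1737, 0.3048]
tool_rot: [0.783, 0.622, 0.001, 0.0]
force: [-1.1, -0.2, 5.9]
grip_width: -0.001
```

Call:
{"api": "carry_out", "payload": {"targets": [[[0, 0, 0.002], [0, 0, 0], -1], [[0, 0, 0], [0, 0, 0], -1]]}}

```text
time: 3.95
tcp_pos: [0.4986, 0.1735, 0.302]
tool_rot: [0.783, 0.622, 0.0, 0.0]
force: [-1.1, -0.4, -0.4]
grip_width: -0.003
```

Call:
{"api": "carry_out", "payload": {"targets": [[[0, 0, 0.002], [0, 0, 0], -1], [[0, 0, 0.002], [0, 0, 0], -1], [[0, 0, 0], [0, 0, 0], -1]]}}

```text
time: 4.32
tcp_pos: [0.4983, 0.1735, 0.2974]
tool_rot: [0.783, 0.622, -0.0, -0.0]
force: [-0.3, -0.0, -0.5]
grip_width: -0.004
```

Call:
{"api": "carry_out", "payload": {"targets": [[[0, 0, 0.001], [0, 0, 0], -1], [[0, 0, 0], [0, 0, 0], -1]]}}

```text
time: 4.58
tcp_pos: [0.4983, 0.1735, 0.2973]
tool_rot: [0.783, 0.622, 0.0, 0.0]
force: [-1.2, -1.7, 5.5]
grip_width: -0.0
```

Call:
{"api": "carry_out", "payload": {"targets": [[[0, 0, 0.001], [0, 0, 0], -1], [[0, 0, -0.012], [0, 0, 0], -1], [[0, 0, -0.03], [0, 0, 0], -1], [[0.0068, 0.0292, 0], [0, 0, 0], -1], [[0.0068, 0.0292, 0], [0, 0, 0], -1], [[0.0068, 0.0292, 0], [0, 0, 0], -1], [[0.0068, 0.0292, 0], [0, 0, 0], -1], [[0, 0, 0], [0, 0, 0], -1], [[0, 0, 0.02], [0, 0, 0], -1], [[0, 0, 0.01], [0, 0, 0], -1], [[0, 0, 0], [0, 0, 0], -1]]}}

```text
time: 5.95
tcp_pos: [0.6176, 0.1736, 0.3075]
tool_rot: [0.783, 0.622, -0.001, -0.0]
force: [-0.2, 0.0, 0.6]
grip_width: -0.001
```

```bash
python3 look.py b
```

```text
5.95 [0.6176 0.1736 0.3075] [ 7.831e-01  6.218e-01 -5.000e-04 -3.000e-04] [-0.24  0.02  0.64] -0.0008025408015971694
```

View pics/b.png

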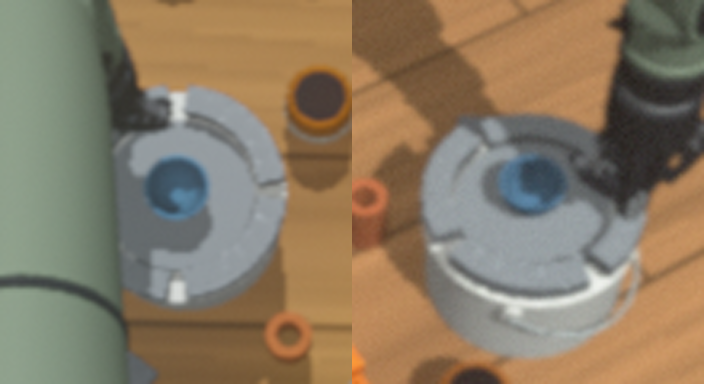

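View pics/b_w.png

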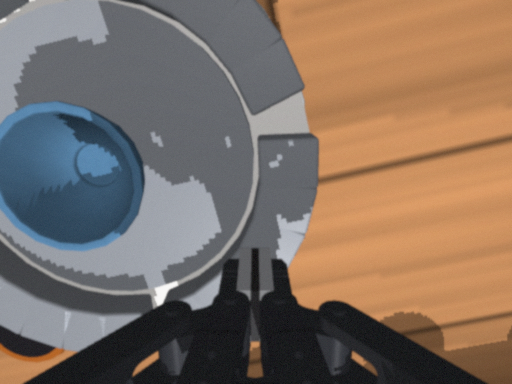

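The first section now sits low (its edge is flush in the wrist view). The fingertips are over the second section and the bowl is upright. Pressing now.

Call:
{"api": "carry_out", "payload": {"targets": [[[0, 0, 0.002], [0, 0, 0], -1], [[0, 0, 0.002], [0, 0, 0], -1], [[0, 0, 0.002], [0, 0, 0], -1], [[0, 0, 0.002], [0, 0, 0], -1], [[0, 0, 0.002], [0, 0, 0], -1], [[0, 0, 0], [0, 0, 0], -1]]}}

```text
time: 6.85
tcp_pos: [0.6182, 0.1735, 0.2974]
tool_rot: [0.783, 0.622, -0.0, -0.0]
force: [0.1, -0.1, -0.4]
grip_width: 0.003
```

Call:
{"api": "carry_out", "payload": {"targets": [[[0, 0, 0.0015], [0, 0, 0], -1], [[0, 0, 0], [0, 0, 0], -1]]}}

```text
time: 7.1
tcp_pos: [0.6181, 0.1735, 0.2973]
tool_rot: [0.783, 0.622, 0.0, 0.0]
force: [-2.6, -0.6, 8.0]
grip_width: -0.003
```

Call:
{"api": "carry_out", "payload": {"targets": [[[0, 0, -0.012], [0, 0, 0], -1], [[0, 0, -0.03], [0, 0, 0], -1], [[-0.0292, 0.0068, 0], [0, 0, 0], -1], [[-0.0292, 0.0068, 0], [0, 0, 0], -1], [[-0.0292, 0.0068, 0], [0, 0, 0], -1], [[-0.0292, 0.0068, 0], [0, 0, 0], -1], [[0, 0, 0], [0, 0, 0], -1], [[0, 0, 0.02], [0, 0, 0], -1], [[0, 0, 0.01], [0, 0, 0], -1], [[0, 0, 0], [0, 0, 0], -1]]}}

```text
time: 8.35
tcp_pos: [0.6181, 0.0542, 0.3077]
tool_rot: [0.783, 0.622, -0.0, -0.0]
force: [0.3, -0.5, 0.0]
grip_width: -0.003
```

Call:
{"api": "carry_out", "payload": {"targets": [[[0, 0, 0.002], [0, 0, 0], -1], [[0, 0, 0.002], [0, 0, 0], -1], [[0, 0, 0.002], [0, 0, 0], -1], [[0, 0, 0.002], [0, 0, 0], -1], [[0, 0, 0.002], [0, 0, 0], -1], [[0, 0, 0], [0, 0, 0], -1]]}}

```text
time: 9.1
tcp_pos: [0.6181, 0.0536, 0.2978]
tool_rot: [0.783, 0.622, -0.0, -0.0]
force: [-0.4, -0.4, 0.2]
grip_width: 0.001
```

Call:
{"api": "carry_out", "payload": {"targets": [[[0, 0, 0.0015], [0, 0, 0], -1], [[0, 0, 0], [0, 0, 0], -1]]}}

```text
time: 9.35
tcp_pos: [0.6183, 0.0535, 0.2973]
tool_rot: [0.783, 0.622, 0.0, 0.0]
force: [-1.5, -0.5, 4.9]
grip_width: 0.001
```

Third is at its stop. Next is the last one, at −x −y.

Call:
{"api": "carry_out", "payload": {"targets": [[[0, 0, 0.001], [0, 0, 0], -1], [[0, 0, -0.013], [0, 0, 0], -1], [[0, 0, -0.03], [0, 0, 0], -1], [[-0.0068, -0.0292, 0], [0, 0, 0], -1], [[-0.0068, -0.0292, 0], [0, 0, 0], -1], [[-0.0068, -0.0292, 0], [0, 0, 0], -1], [[-0.0068, -0.0292, 0], [0, 0, 0], -1], [[0, 0, 0], [0, 0, 0], -1], [[0, 0, 0.02], [0, 0, 0], -1], [[0, 0, 0.01], [0, 0, 0], -1], [[0, 0, 0], [0, 0, 0], -1]]}}

```text
time: 10.72
tcp_pos: [0.4985, 0.0535, 0.308]
tool_rot: [0.783, 0.622, -0.001, -0.0]
force: [-1.0, 0.1, -0.0]
grip_width: -0.002
```

Call:
{"api": "carry_out", "payload": {"targets": [[[0, 0, 0.002], [0, 0, 0], -1], [[0, 0, 0.002], [0, 0, 0], -1], [[0, 0, 0.002], [0, 0, 0], -1], [[0, 0, 0.002], [0, 0, 0], -1], [[0, 0, 0.002], [0, 0, 0], -1], [[0, 0, 0], [0, 0, 0], -1]]}}

```text
time: 11.48
tcp_pos: [0.4982, 0.0536, 0.2984]
tool_rot: [0.783, 0.622, -0.0, -0.0]
force: [0.2, -0.2, 0.5]
grip_width: -0.002
```

Call:
{"api": "carry_out", "payload": {"targets": [[[0, 0, 0.0015], [0, 0, 0], -1], [[0, 0, 0], [0, 0, 0], -1]]}}

```text
time: 11.72
tcp_pos: [0.4984, 0.0536, 0.2974]
tool_rot: [0.783, 0.622, 0.0, 0.0]
force: [-1.4, -0.6, 2.0]
grip_width: -0.001
```

Call:
{"api": "carry_out", "payload": {"targets": [[[0, 0, 0.001], [0, 0, 0], -1], [[0, 0, 0], [0, 0, 0], -1]]}}

```text
time: 11.98
tcp_pos: [0.4983, 0.0536, 0.2972]
tool_rot: [0.783, 0.622, 0.0, 0.0]
force: [-3.0, -0.1, 9.5]
grip_width: 0.001
```

Call:
{"api": "carry_out", "payload": {"targets": [[[0, 0, -0.01], [0, 0, 0], -1], [[0, 0, -0.03], [0, 0, 0], -1], [[0, 0, -0.05], [0, 0, 0], -1], [[0, 0, -0.05], [0, 0, 0], -1], [[0.03, -0.03, -0.02], [0, 0, 0], -1], [[0.03, -0.03, 0], [0, 0, 0], -1], [[0.03, -0.03, 0], [0, 0, 0], -1], [[0.03, -0.03, 0], [0, 0, 0], -1], [[0.03, -0.03, 0], [0, 0, 0], -1], [[0.03, -0.03, 0], [0, 0, 0], -1], [[0.03, -0.03, 0], [0, 0, 0], -1], [[0.03, -0.03, 0], [0, 0, 0], -1], [[0, 0, 0], [0, 0, 0], -1], [[0, 0, 0], [0, 0, 0], -1]]}}

```text
time: 13.72
tcp_pos: [0.319, 0.3416, 0.4563]
tool_rot: [0.783, 0.622, -0.0, 0.0]
force: [0.4, -0.6, 0.6]
grip_width: 0.001
```

```bash
python3 look.py c
```

```text
13.725 [0.319  0.3416 0.4563] [ 7.831e-01  6.219e-01 -0.000e+00  2.000e-04] [ 0.36 -0.6   0.57] 0.0005395030413734844
```

View pics/c.png

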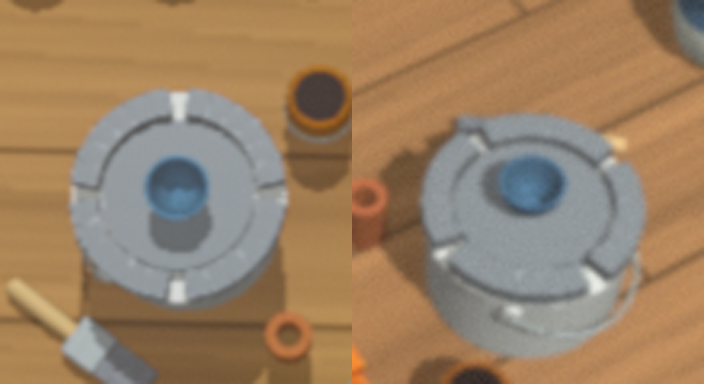

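View pics/c_w.png

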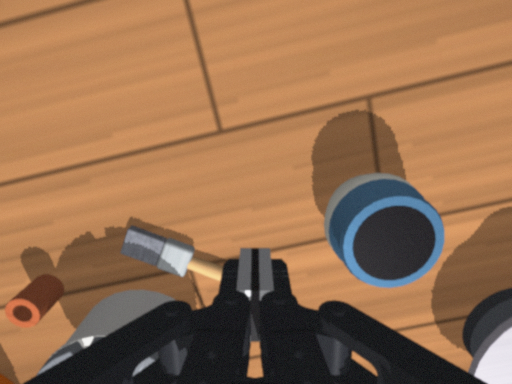

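```bash
python3 - <<'E'
from h import *
p=camera_params("scene"); c=proj(p,[[.557,.114,.13]])[0].round().astype(int)
a=cv2.imread("pics/scene0.png"); b=camera("scene")[:,:,::-1]
o=[cv2.resize(i[c[1]-40:c[1]+40,c[0]-40:c[0]+40],(400,400),interpolation=cv2.INTER_CUBIC) for i in (a,b)]
cv2.imwrite("pics/d.png",np.hstack(o))
f=cv2.absdiff(a,b).max(2); cv2.imwrite("pics/d_diff.png",np.clip(f.astype(int)*4,0,255))
E
```

```text
[ WARN:0@1.756] global loadsave.cpp:1063 imwrite_ Unsupported depth image for selected encoder is fallbacked to CV_8U.
```

View pics/d.png

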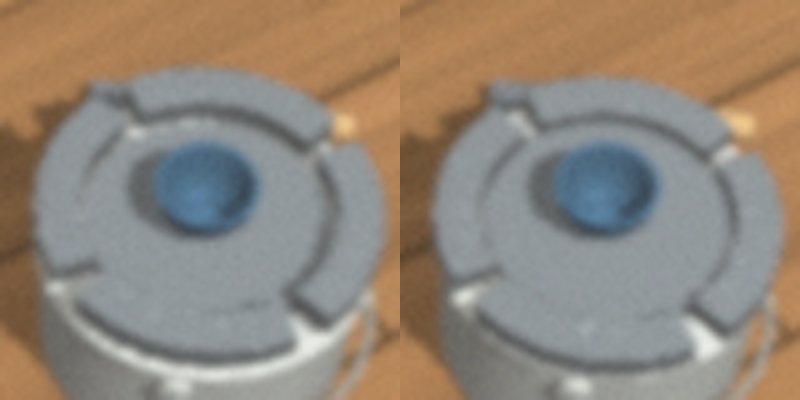

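View pics/d_diff.png

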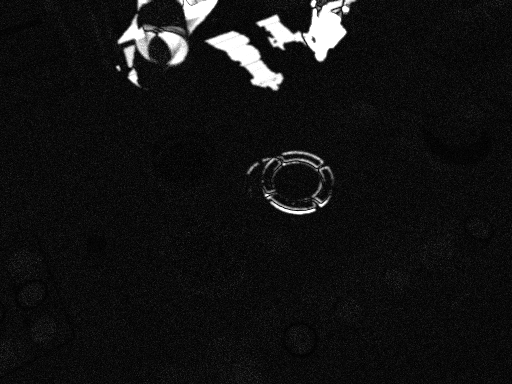

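The diff shows all four sections moved down evenly. The bowl, tub and everything else are unchanged, and the notches all look alike. The arm is clear, so I'm handing in.

```bash
python3 - <<'E'
from station import *
print(r.sense()["time"]); print(ticket.close_job())
E
```

```text
13.925
the job is handed in; nothing more can be done
None
```

All four rim sections of the white tub are pressed shut, and I handed the job in at 13.9 s of the 40 s allowed. I pressed them one after another with closed fingertips, going around the rim.

- **Shut:** for each section the force dropped to about zero after mid-travel. The section then came up against its stop, with the fingertips at about z = 0.124 m. The highest force I read was about 10 N.
- **Nothing else moved:** before and after pictures show all four sections lower by about the same amount. The tub, the test bowl and the other things on the table are where they were, and the arm is clear of everything.
- **Disagreement:** my first automatic fit of the tub's centre was about 5 mm off in x. I corrected it by eye against the notches and the wrist view before pressing. No other check failed or disagreed.

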